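# Lid the bearing tin and lock its sliding keeper leg

### The arm

A 7-joint arm with a two-finger parallel gripper is mounted at the origin on the work surface. World frame = base frame: x ahead of the robot, y to its left, z up, the work surface at z = 0. Lengths are in m, angles in rad, forces in N, time in s.
With the tool pointing down it reaches from about 0.425 to 0.95 m from the base axis. Payload 4.7 kg.
Tool frame: the origin (TCP) lies on the centre line of the jaws, within the pads' length; the fingertips stand robot.nose_length ahead of it and the grasp point (between the pads) lies 8 mm behind it (robot.nose_length is the distance from the TCP to the fingertips, in m); z points along the fingers, y is the line along which they close (so a half turn about z gives the same grasp; the last joint's range is limited). The gripper opens to 85 mm and grips with 20 to 120 N. Pads are 22 mm wide; open, the fingers measure 114 mm over their backs; the gripper's body (76 mm by 85 mm) begins 54 mm behind the grasp point. The pads swing forward as they close: fully open they stand 13 mm farther back than shut.
Start: joints at [1.122, 0.469, -0.049, 1.532, 0.024, 1.141, -0.082], TCP at [0.275, -0.616, 0.242] pointing down, gripper open.
Joint ranges: [-2.59, 2.59], [-0.33, 1.99], [-1.39, 1.29], [0.1, 2.45], [-1.04, 4.18], [0.21, 1.99], [-2.66, 2.66]. Speed limits (rad/s): [2.57, 2.57, 3.14, 3.14, 3.14, 3.14, 3.14].

### API

Orientations are given as [roll, pitch, yaw] about the fixed x, y, z axes, in that order (R = Rz(yaw) Ry(pitch) Rx(roll)).
In Python, from plant import robot gives the robot as it stands. Calls block until the motion is done:
- robot.goto(position, orientation): joint-space move of the TCP to a pose.
- robot.move_straight(position, vel=0.15, attitude=None, contact_N=None): straight line of the TCP; attitude=None keeps the orientation; vel is the mean speed in m/s. With contact_N (N) it stops when the force on the tool has changed by that much, and returns True; else False.
- robot.move_joints(angles): joint-space move.
- robot.grip(opening, strength=None): opening from 0.0 (shut) to 1.0 (fully open); strength is the grip in N (None keeps the last); returns when the fingers have stopped.
- robot.sleep(seconds).
- robot.inverse_kinematics(position, orientation): joint angles nearest the present ones, or None.
- robot.sense(): the state.
- robot.grab_frame(name): name is "scene" or "top" or "wrist"; returns a dict with "image" (384x512x3 uint8, red, green, blue), "range_z" (384x512 float32, m along the optical axis (not along the pixel's ray), 0 where there is no reading), "fx", "fy", "cx", "cy" (pixels), "R" (3x3) and "t" (3): a world point X has camera coordinates R X + t. Camera axes: x right, y down, z forward; pixel columns grow to the right and rows downward; lengths in m; the calibration is good to about 2 mm. A picture is of the moment at which its call begins.
A pose or a line that the arm cannot do raises robot.IKError and nothing moves.
- robot.close_job(): hands the job in; it is judged then, once.
The state is a dict: "t": time; "joint_pos": joint angles; "joint_velocities": joint speeds; "effort": joint torques, N m; "tcp_pos": TCP position; "tcp_rot": TCP orientation; "wrist_force": force on the tool from outside, world axes, zero at the start; "torque": the same for the moment, N m; "opening": opening from 0.0 (shut) to 1.0 (fully open); "gripper_force": force on a finger pad.
Only numpy, scipy, OpenCV 4.12 (cv2) and the standard library are available. Lean on these libraries where they do the work, as an engineer would, in place of code of your own. Each camera call takes 0.05 s, during which the arm holds its last target. There are 200 camera calls.

### The job

Put the loose steel lid onto the tin of bearings so that it sits seated and level, then push the sliding leg on the holder in over the lid until its pointer is at the length mark, and while holding it there squeeze its cam lever fully closed against the grip tab. The leg is sprung and its cam is worn, so do not let go: the program finishes while still pinching lever and tab together, with the leg at the mark. Close the lever only at the mark, and leave the box, spray can and wrench alone.

Things in the scene. Friction and masses are not known exactly. Their poses are not given: they have to be found in the camera images.
- jig: Holder fixed to the bench: wooden board 150 x 360 x 18 mm (own x, y, z); origin at the centre of its underside. Near its -y end an open steel tin (axis at x 0, y -105; outer diameter 104, inner 98, rim at z 80). At the middle a grey post with a sleeve 36 mm wide (y -25 to +40, top at z 104) through which a flat leg slides along y.
- can_rim (a point): Centre of the tin's mouth, at rim height (z 80 mm), axes as the holder's.
- lid: Loose round steel lid, about 160 g, lying on the bench right side up; origin at the centre of its underside, z up its axis. A plug of diameter 90, 8 mm high (goes inside the tin, 4 mm clearance all round), a flange of diameter 114 (z 8 to 13 mm; rests on the rim) and a plain upright black knob, diameter 22 mm, z 13 to 41 mm.
- lid_seat (a point): Centre of the flange's underside on the lid, 8 mm above the lid's origin; coincides with can_rim when the lid is seated.
- leg (a joint): How far (m) the leg is pushed in, towards the tin (holder's -y): 0 at rest, stop at 0.055. A spring pushes it back out with 3 N at rest, 4 N at 40 mm: it returns when let go. The leg is an aluminium bar 20 x 195 x 10 mm (x, y, z), its tip at the holder's y -33 mm when 0; it passes 4 mm above a seated lid, beside the knob.
- pointer_tip (a point): Middle of the front end of the white pointer strip (10 mm wide, 3 mm thick, top at z 111.5 mm) carried by the leg; it lies over the sleeve's top and points to the holder's -y. Moves with the leg; axes as the holder's.
- length_mark (a point): The length mark: middle of the top of a dark steel bar, 44 mm across, 4 mm wide, lying across the sleeve's top (z 107 mm); its place varies and it is very stiff to move. The leg is at the mark when pointer_tip is level with this point along the holder's y; at the start the pointer tip is 26 to 46 mm to +y of it. Axes as the holder's.
- grip_tab (a point): Upright black tab on the leg's rear. Origin on the leg's mid line, on top of the bar (holder's x 0, y 128 mm less joint leg, z 99), axes as the holder's. Tab: x -12 to -4, y -28 to 30, z 0 to 32. A finger stop juts from it: x -50 to -10, y -16 to -10, z 4 to 30; a finger beside the tab, at +y of the stop, can push the leg by it. Fingertips have free room beside the tab down to z -10.
- lever_hinge (a joint): Opening (rad) of the cam lever: 0 is closed, on its stop, parallel to the tab; starts at 0.35 to 0.48, maximum 0.6. It turns about an upright pin on the leg at x 12, y -36 mm in the grip_tab frame; open, its free end stands out to +x. Stiff: stays where it is left; needs about 9 N at 40 mm from the pin.
- cam_lever: The steel cam lever, 8 x 65 x 27 mm: origin on the pin at z 1 mm of grip_tab; it spans own x -4 to 4, y 0 to 65, z 2 to 29. Closed it lies at x 8 to 16 mm in the grip_tab frame, so tab and lever are 28 mm across (x -12 to 16, middle at x 2) with a gap between. Pinch both together along the holder's x, around y 0 to 15 mm of grip_tab.
- parts_box: Bystander: closed cardboard box 100 x 85 x 50 mm, origin at the centre of its underside. It and the lid swap places at random.
- spray_can: Bystander: black spray can, diameter 52, height 130 mm, origin at the centre of its underside.
- wrench: Bystander: steel wrench about 180 mm long, lying on the bench left of the holder.
Mind the look-alikes: they are no part of the job. What is shaped like the lid but pink or red is not meant.

How it is judged:
On the way, in this order (a step that is already met when the one before it is completed fails the run):
1. the lid sits seated and level on the tin, let go (horizontal distance between lid_seat and can_rim below 0.006 m and z of lid_seat in the frame of can_rim between -0.0025 and 0.0025 m and angle between lid's own z axis and vertical below 0.04 rad and contact force between the fingers and lid below 0.1 N and linear speed of lid below 0.02 m/s), for 0.3 s.
2. the leg is held at the length mark with the lever still open (y of pointer_tip in the frame of length_mark between -0.004 and 0.004 m and value of joint lever_hinge above 0.2 rad), for 0.2 s.
At the end, for the whole second after the job is handed in: Lid seated on the tin (within 6 mm of centre, 2.5 mm in height, 0.04 rad of level), not touched; pointer still and within 4 mm of the length mark; cam lever closed (under 0.06 rad); fingers still pinching it against the grip tab (over 4 N on the lever) (horizontal distance between lid_seat and can_rim below 0.006 m and z of lid_seat in the frame of can_rim between -0.0025 and 0.0025 m and angle between lid's own z axis and vertical below 0.04 rad and contact force between the fingers and lid below 0.1 N and y of pointer_tip in the frame of length_mark between -0.004 and 0.004 m and value of joint lever_hinge below 0.06 rad and contact force between the fingers and cam_lever above 4 N and velocity of joint leg between -0.01 and 0.01 m/s); the arm keeps its last pose, push and grip.
It fails at once if the cam lever closed while the leg is away from the length mark (over 8 mm) (value of joint lever_hinge below 0.12 rad and (y of pointer_tip in the frame of length_mark above 0.008 m or y of pointer_tip in the frame of length_mark below -0.008 m)).
It fails at once if the small closed cardboard box disturbed (over 30 mm) (distance of parts_box from where it was at the start of the episode above 0.03 m).
It fails at once if the black spray can disturbed (over 30 mm) (distance of spray_can from where it was at the start of the episode above 0.03 m).
It fails at once if the steel wrench disturbed (over 30 mm) (distance of wrench from where it was at the start of the episode above 0.03 m).
It also fails if it takes over 56 s, if anything falls off the work surface, if the arm or the gripper's body presses on something with over 40 N, if the wrist force passes 120 N, or if a joint passes its speed limit or range.

## Working session

There is one attempt and no reset: what is moved stays moved. The work goes in short steps, each a Python script; the robot and the scene stay as the last script left them, time stands still between calls to the robot, and variables do not carry over. Pictures are saved under pics/ and viewed, at most 13 in all, crops included, and the job is handed in when it is done.

```bash
ls; mkdir -p pics; python3 - <<'E'
from plant import robot
import cv2,numpy as np
print(robot.nose_length, robot.sense()['t'])
ims=[]
for n in ("scene","top"):
    f=robot.grab_frame(n); np.savez(f"{n}.npz",**f)
    cv2.imwrite(f"pics/{n}0.png",f["image"][:,:,::-1])
    print(n,f["fx"],f["cx"],f["cy"],f["R"],f["t"],(f["range_z"]>0).mean())
E
```

```text
pics
0.011 0.0
scene 382.99826322603343 258.81144353660954 191.11191970715015 [[ 0.59972975  0.80020206 -0.00094125]
 [ 0.6336734  -0.47563868 -0.61010316]
 [-0.4886535   0.36530057 -0.79232143]] [-0.21469572 -0.26778163  1.56839057] 0.9961039225260416
top 401.14821779469884 258.92022364699767 189.99368605812714 [[ 0.01479674 -0.9998662   0.00697419]
 [-0.98480981 -0.01578005 -0.172918  ]
 [ 0.17300492 -0.00430963 -0.98491153]] [-0.05402989  0.48233905  1.12213902] 0.9958852132161459
```

View pics/top0.png

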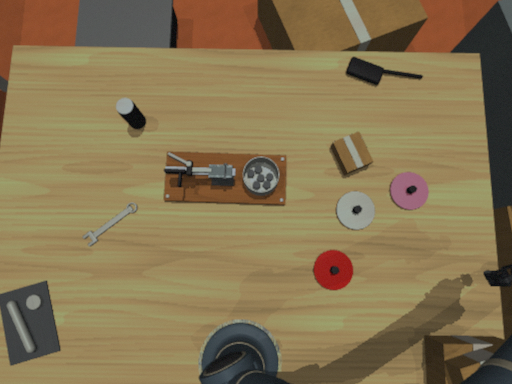

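View pics/scene0.png

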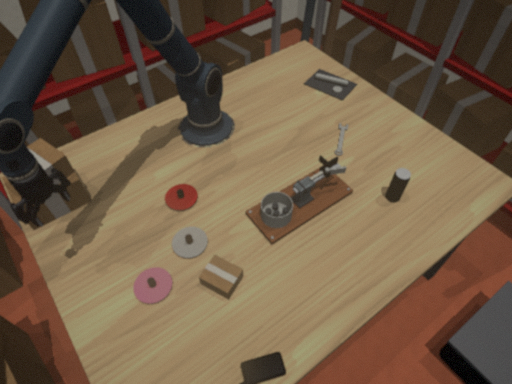

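The top view shows the steel lid at (355,210), the tin at (261,176), the box at (351,153), and the holder along the image row with its +y to the left. The lever is open upward at (180,159) and the finger stop is at (180,180). The scene view agrees, so next I'll measure.

```bash
cat > h.py <<'E'
import numpy as np,cv2
def cloud(f):
    v,u=np.mgrid[:384,:512]; z=f["range_z"]
    c=np.stack([(u-f["cx"])/f["fx"]*z,(v-f["cy"])/f["fy"]*z,z],-1)
    return (c-f["t"])@f["R"]
def ray(f,px,z):
    px=np.atleast_2d(px).astype(float)
    d=np.c_[(px[:,0]-f["cx"])/f["fx"],(px[:,1]-f["cy"])/f["fy"],np.ones(len(px))]@f["R"]
    o=-f["R"].T@f["t"]
    return o+d*((z-o[2])/d[:,2])[:,None]
def proj(f,X):
    c=np.atleast_2d(X)@f["R"].T+f["t"]
    return np.c_[c[:,0]/c[:,2]*f["fx"]+f["cx"],c[:,1]/c[:,2]*f["fy"]+f["cy"]]
E
python3 - <<'E'
from h import *
f=dict(np.load("top.npz")); P=cloud(f); im=f["image"]; hsv=cv2.cvtColor(im,cv2.COLOR_RGB2HSV)
for n,(u,v) in dict(table=(300,120),lid=(345,212),knob=(356,210),board=(240,195),rim=(261,158),box=(345,160)).items():
    print(n,P[v,u].round(4),im[v,u],hsv[v,u])
def biggest(m,win):
    k=np.zeros_like(m); k[win[1]:win[3],win[0]:win[2]]=m[win[1]:win[3],win[0]:win[2]]
    cs,_=cv2.findContours(k,cv2.RETR_EXTERNAL,cv2.CHAIN_APPROX_NONE); return max(cs,key=cv2.contourArea)
# lid by low saturation
m=((hsv[...,1]<60)&(hsv[...,2]>60)).astype(np.uint8)
c=biggest(m,(325,185,385,235)); w=ray(f,c[:,0],.013)[:,:2].astype(np.float32); print("lid",cv2.minEnclosingCircle(w),cv2.fitEllipse(w))
m=((hsv[...,2]<70)).astype(np.uint8)
c=biggest(m,(340,195,372,225)); print("knob px",cv2.boundingRect(c))
# board by hue/height
Z=P[...,2]
m=((Z>.011)&(Z<.15)).astype(np.uint8); c=biggest(m,(150,130,300,220)); w=ray(f,c[:,0],.018)[:,:2].astype(np.float32)
print("board",cv2.minAreaRect(w), cv2.minAreaRect(c))
hi=((Z>.07)&(Z<.09)).astype(np.uint8); c=biggest(hi,(236,145,290,205)); w=ray(f,c[:,0],.08)[:,:2].astype(np.float32); print("rim",cv2.minEnclosingCircle(w),cv2.fitEllipse(w))
for n,b in dict(lid=(320,180,390,240),leg=(160,140,240,210)).items():
    cv2.imwrite(f"pics/{n}.png",0) if 0 else None
E
```

```text
table [ 0.7121 -0.1707  0.0035] [156 140  95] [ 22 100 156]
lid [ 0.4263 -0.3017  0.0135] [153 162 153] [ 60  14 162]
knob [ 0.4291 -0.3273  0.0418] [47 48 48] [90  5 48]
board [0.4714 0.009  0.0183] [122  80  45] [ 14 161 122]
rim [ 0.5723 -0.0511  0.0674] [56 55 55] [ 0  5 56]
box [ 0.5746 -0.2969  0.0509] [130 102  62] [ 18 133 130]
lid ((0.4332626461982727, -0.33232349157333374), 0.05767373368144035) ((0.43326708674430847, -0.3321073353290558), (0.1122569665312767, 0.11308949440717697), 41.588531494140625)
knob px (352, 206, 9, 8)
board ((0.5254668593406677, 0.05849389731884003), (0.3649958372116089, 0.15083403885364532), 88.98625183105469) ((223.91287231445312, 177.11376953125), (122.29874420166016, 49.60578155517578), 1.9091525077819824)
rim ((0.5233117938041687, -0.04879966378211975), 0.052604593336582184) ((0.5235934853553772, -0.04916846752166748), (0.1010645404458046, 0.10268032550811768), 71.79309844970703)
```

```bash
python3 - <<'E'
from h import *
from plant import robot
print(robot.sense()["tcp_rot"])
for yaw in (np.pi/2,-np.pi/2):
    print(yaw,robot.inverse_kinematics([.525,.05,.38],[np.pi,0,yaw]),robot.inverse_kinematics([.525,.18,.12],[np.pi,0,yaw]))
E
```

```text
[-3.13984648e+00  5.41487916e-05  4.19869558e-01]
1.5707963267948966 [ 0.47746837  0.20384276 -0.76825947  1.64852198  0.14474543  1.34777729
 -0.31256939] [ 0.26921228  0.58944662 -0.91269121  1.90305954  0.57755038  0.93658403
 -0.92093672]
-1.5707963267948966 [ 0.82172904  0.37408592 -1.30194357  1.63508719  0.36473237  1.41347997
  2.62055549] [ 0.41520829  0.73575688 -1.17915057  1.89634934  0.78530332  1.07033858
  2.04696568]
```

```bash
python3 - <<'E'
from h import *
from plant import robot
Y=np.pi/2
robot.goto([.525,.04,.40],[np.pi,0,Y])
f=robot.grab_frame("wrist"); np.savez("w1.npz",**f); cv2.imwrite("pics/w1.png",f["image"][:,:,::-1])
print(robot.sense()["t"],robot.sense()["joint_pos"].__repr__(), -f["R"].T@f["t"],f["fx"])
E
```

```text
2.7 array([ 0.49487919,  0.19194047, -0.76078768,  1.61579748,  0.134073  ,
        1.38824625, -0.28327187]) [0.526445   0.1206703  0.53028341] 278.1606196611845
```

View pics/w1.png

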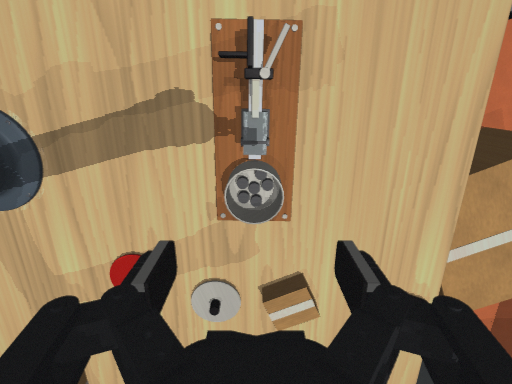

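The wrist view shows the whole holder: tin mouth at (254,190), sleeve at (255,130), tab at (250,45), stop at (233,55), lever from (265,73) to (287,27). The lid is at (216,300). I'll enlarge the sleeve and measure it.

```bash
python3 - <<'E'
from h import *
f=dict(np.load("w1.npz")); P=cloud(f); im=f["image"]; hsv=cv2.cvtColor(im,cv2.COLOR_RGB2HSV); Z=P[...,2]
def big(m):
    cs,_=cv2.findContours(m.astype(np.uint8),cv2.RETR_EXTERNAL,cv2.CHAIN_APPROX_NONE); return max(cs,key=cv2.contourArea)
win=np.zeros(Z.shape,bool); win[5:235,195:320]=1
c=big(win&(Z>.010)&(Z<.16)); w=ray(f,c[:,0],.018)[:,:2].astype(np.float32)
m=win&(hsv[...,1]>130)&(hsv[...,0]<17)
c=big(cv2.morphologyEx(m.astype(np.uint8),cv2.MORPH_CLOSE,np.ones((3,3)))); print("board",cv2.minAreaRect(ray(f,c[:,0],.018)[:,:2].astype(np.float32)))
win[:155]=0
r=win&(Z>.072)&(Z<.09)
c=big(r); w=ray(f,c[:,0],.08)[:,:2].astype(np.float32); print("rim",cv2.fitEllipse(w),cv2.minEnclosingCircle(w), np.median(Z[r]))
win=np.zeros(Z.shape,bool); win[260:335,180:252]=1
c=big(win&(hsv[...,1]<60)&(hsv[...,2]>110)); w=ray(f,c[:,0],.013)[:,:2].astype(np.float32); print("lid",cv2.minEnclosingCircle(w))
big_=cv2.resize(im[15:165,205:305],None,fx=5,fy=4,interpolation=cv2.INTER_CUBIC)
cv2.imwrite("pics/w1c.png",big_[:,:,::-1])
E
```

```text
board ((0.4801958203315735, 0.05568698048591614), (0.3559640347957611, 0.0607573501765728), 88.95834350585938)
rim ((0.5227831602096558, -0.049357570707798004), (0.101463183760643, 0.10341276973485947), 179.63792419433594) ((0.5222259759902954, -0.04904304817318916), 0.05280958488583565) 0.07851430419051067
lid ((0.43330806493759155, -0.33189308643341064), 0.05750320479273796)
```

View pics/w1c.png

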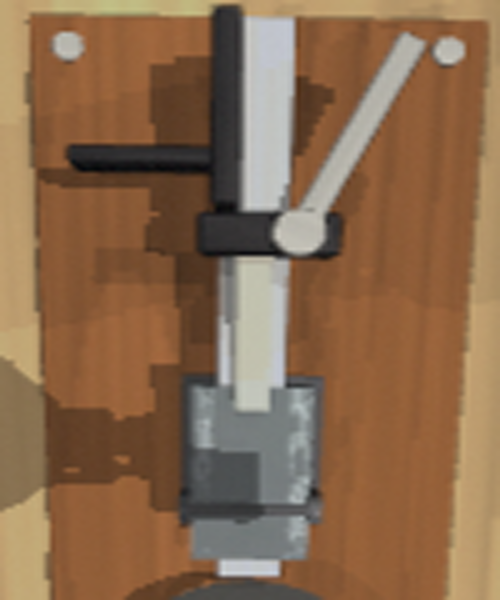

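Pointer tip is at about (255.4,117.5) px and the mark bar at about (255.2,142) px. Next I'll pick up the lid.

```bash
python3 - <<'E'
from h import *
from plant import robot
f=dict(np.load("w1.npz"))
print("tip",ray(f,[255,117],.1115),"mark",ray(f,[255,141.5],.107))
O=[np.pi,0,np.pi/2-.0175]
robot.grip(.8,40)
robot.goto([.4333,-.332,.14],O)
robot.move_straight([.4333,-.332,.029],vel=.08)
robot.grip(0,40); s=robot.sense(); print(s["opening"],s["gripper_force"],s["tcp_pos"],s["t"])
robot.move_straight([.4333,-.332,.20],vel=.12)
robot.sleep(.2)
s=robot.sense(); print(s["opening"],s["wrist_force"],s["t"])
f=robot.grab_frame("wrist"); np.savez("w2.npz",**f); cv2.imwrite("pics/w2.png",f["image"][:,:,::-1])
E
```

```text
tip [[0.52515234 0.08664657 0.1115    ]] mark [[0.525035   0.04996512 0.107     ]]
0.24037204488386285 39.039191007614136 [ 0.4333296  -0.33212953  0.02934215] 6.7333
0.24128081591573106 [-0.70254759  0.23079143 -1.89359259] 8.5083
```

View pics/w2.png

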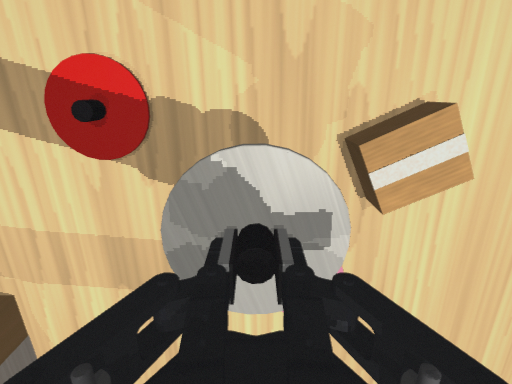

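The lid is held by its knob, with the flange spanning about (162–350, 143–313). I'll measure its offset from the TCP and check its level.

```bash
python3 - <<'E'
from h import *
from plant import robot
from scipy.optimize import least_squares
f=dict(np.load("w2.npz")); im=f["image"]; hsv=cv2.cvtColor(im,cv2.COLOR_RGB2HSV); P=cloud(f); Z=P[...,2]
s=robot.sense(); print(s["tcp_pos"],s["tcp_rot"])
win=np.zeros(Z.shape,bool); win[130:320,150:362]=1
m=win&(Z>.170)&(Z<.195)&(hsv[...,1]<60)
cs,_=cv2.findContours(m.astype(np.uint8),cv2.RETR_EXTERNAL,cv2.CHAIN_APPROX_NONE); c=max(cs,key=cv2.contourArea)[:,0]
c=c[c[:,1]<235]
zt=np.median(Z[m]); w=ray(f,c,.1835)
r=least_squares(lambda p:np.hypot(w[:,0]-p[0],w[:,1]-p[1])-p[2],[.43,-.33,.057],loss="soft_l1",f_scale=.001); print("fit",r.x,zt,"off",r.x[:2]-s["tcp_pos"][:2])
m2=m&(hsv[...,2]>60); q=P[m2]; A=np.c_[q[:,:2]-q[:,:2].mean(0),np.ones(len(q))]; print("plane",np.linalg.lstsq(A,q[:,2],rcond=None)[0])
E
```

```text
[ 0.43317886 -0.33187703  0.19962185] [-3.14106998e+00 -5.81381462e-04  1.55334641e+00]
fit [ 0.43385641 -0.32993937  0.05440709] 0.18228771006369582 off [0.00067755 0.00193765]
plane [-0.00131769 -0.00052077  0.18230435]
```

```bash
python3 - <<'E'
from h import *
from plant import robot
O=[np.pi,0,np.pi/2-.0175]
x,y=.523,-.0492
robot.goto([x,y,.20],O)
robot.move_straight([x,y,.118],vel=.1)
hit=robot.move_straight([x,y,.0995],vel=.03,contact_N=6)
s=robot.sense(); print(hit,s["tcp_pos"],s["wrist_force"],s["t"])
robot.grip(.7,40)
robot.sleep(.2)
robot.move_straight([x,y,.20],vel=.2)
robot.goto([.527,.11,.27],O)
f=robot.grab_frame("wrist"); np.savez("w3.npz",**f); cv2.imwrite("pics/w3.png",f["image"][:,:,::-1])
g=robot.grab_frame("top"); np.savez("t3.npz",**g)
print(robot.sense()["t"],robot.sense()["tcp_pos"])
E
```

```text
True [ 0.52279134 -0.04930291  0.10135918] [ 0.0547202  -0.96334224  4.62997847] 11.2167
13.3583 [0.52690351 0.10715915 0.26831748]
```

View pics/w3.png

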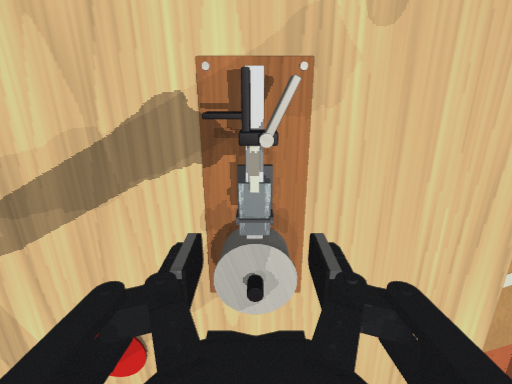

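The lid seems to be on the tin, with its knob at (255,288). The jig is clear, with pointer tip at about (255,190) and mark at about (255,218). I'll check the seat and enlarge the sleeve and tab.

```bash
python3 - <<'E'
from h import *
f=dict(np.load("w3.npz")); im=f["image"]; hsv=cv2.cvtColor(im,cv2.COLOR_RGB2HSV); P=cloud(f); Z=P[...,2]
win=np.zeros(Z.shape,bool); win[225:325,205:305]=1
m=win&(hsv[...,1]<50)&(hsv[...,2]>100)&(Z>.075)&(Z<.095)
q=P[m]; A=np.c_[q[:,:2]-q[:,:2].mean(0),np.ones(len(q))]; print("plane",np.linalg.lstsq(A,q[:,2],rcond=None)[0],m.sum())
cs,_=cv2.findContours(m.astype(np.uint8),cv2.RETR_EXTERNAL,cv2.CHAIN_APPROX_NONE); c=max(cs,key=cv2.contourArea)[:,0]
print("lid",cv2.minEnclosingCircle(ray(f,c,.085)[:,:2].astype(np.float32)))
o=cv2.resize(im[58:238,195:315],None,fx=5,fy=3.3,interpolation=cv2.INTER_CUBIC); cv2.imwrite("pics/w3c.png",o[:,:,::-1])
g=cv2.cvtColor(im,cv2.COLOR_RGB2GRAY)
print(g[180:226,254:257].mean(1).astype(int))
E
```

```text
plane [-0.00060612 -0.00085932  0.08423699] 4193
lid ((0.5237947702407837, -0.049096062779426575), 0.05711114779114723)
[215 214 214 215 215 215 215 215 215 215 215 215 175 134 131 131 132 131
 132 132 132 132 131 131 131 130 131 130 131 131 131 131 131 130 130 130
 129 119  80  54  80  84  92 113 114 115]
```

View pics/w3c.png

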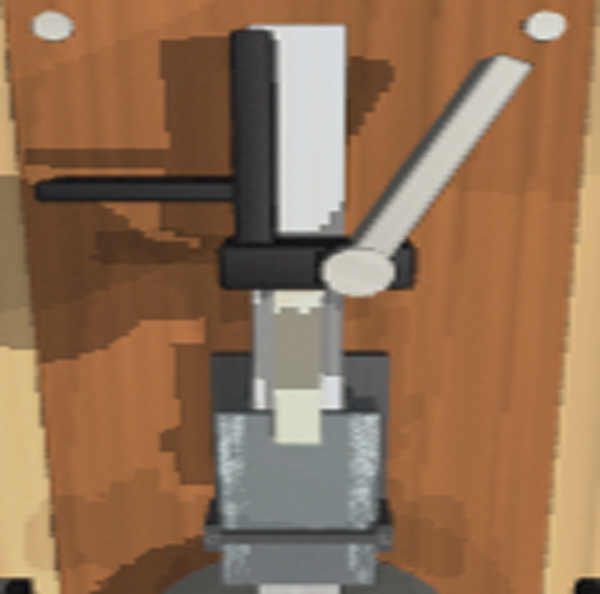

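```bash
python3 - <<'E'
from h import *
f=dict(np.load("w3.npz")); im=f["image"]; g=cv2.cvtColor(im,cv2.COLOR_RGB2GRAY).astype(int)
print("cam",-f["R"].T@f["t"], "optical",f["R"][2])
print("tip",ray(f,[[255,191.8]],.1115)[0,1],"mark edges",ray(f,[[255,219.5],[255,222.3]],.107)[:,1],"front low",ray(f,[[255,217.7]],.104)[0,1])
print("stop col",g[106:122,222:225].mean(1).astype(int)); print("tab row",g[92,236:270])
print(ray(f,[[222,r] for r in (111,112,113,114,115,116,117,118)],.129)[:,1].round(4)); print(ray(f,[[c,92] for c in (241,250)],.131)[:,0])
f=dict(np.load("w1.npz")); g=cv2.cvtColor(f["image"],cv2.COLOR_RGB2GRAY).astype(int)
print(g[112:150,254:257].mean(1).astype(int)); print("w1 per row at .107",ray(f,[[255,r] for r in range(138,146)],.107)[:,1].round(4)); print(ray(f,[[255,r] for r in (116.5,117.5)],.1115)[:,1])
E
```

```text
cam [0.52944233 0.19049695 0.39896493] optical [-0.00963535 -0.32189046 -0.94672789]
tip 0.08671044310300424 mark edges [0.05107586 0.04750396] front low 0.051949525323772755
stop col [ 74  75  75 109 112  52  23  31  50  49  48  46  32  84 107 109]
tab row [ 77  79  81  81  76  38  40  47  53  56  57  63  59  43 122 214 216 216
 217 218 217 216 217 217 218 218 217 199  71  72  71  81 110 112]
[0.1742 0.1733 0.1724 0.1715 0.1706 0.1696 0.1687 0.1678]
[0.51540054 0.52360982]
[195 195 195 195 194 165 115 120 121 121 123 124 123 124 123 123  87  83
  83  82  83  83  84  84  83  83  83  82  80  54  56  59  80 107 119 118
 118 120]
w1 per row at .107 [0.0553 0.0538 0.0522 0.0507 0.0492 0.0477 0.0461 0.0446]
[0.08735929 0.08593306]
```

```bash
python3 - <<'E'
from h import *
from plant import robot
O=[np.pi,0,np.pi/2-.0175]
robot.grip(1.0,30)
x=.531
robot.goto([x,.192,.19],O)
robot.move_straight([x,.192,.105],vel=.08,contact_N=8)
s=robot.sense(); print(s["tcp_pos"],s["wrist_force"],s["opening"],s["t"])
hit=robot.move_straight([x,.176,.105],vel=.02,contact_N=1.5)
s=robot.sense(); y0=s["tcp_pos"][1]; print(hit,s["tcp_pos"],s["wrist_force"],s["t"])
if hit:
    yt=y0-.030
    robot.move_straight([x-.0005,yt,.105],vel=.05)
    s=robot.sense(); print(s["tcp_pos"],s["wrist_force"],s["t"])
for n in("wrist","top","scene"):
    f=robot.grab_frame(n); np.savez(f"{n}4.npz",**f)
    cv2.imwrite(f"pics/{n}4.png",f["image"][:,:,::-1])
E
```

```text
[0.53138466 0.19225862 0.10553113] [0.41857755 1.30296935 0.06069687] 0.9972008366539219 15.4833
True [0.53103861 0.18344653 0.10501977] [1.04609547 3.03703667 2.07033645] 16.0083
[0.5303847  0.15334334 0.10489644] [ 1.20138381  3.55670887 -0.10480989] 16.75
```

View pics/wrist4.png

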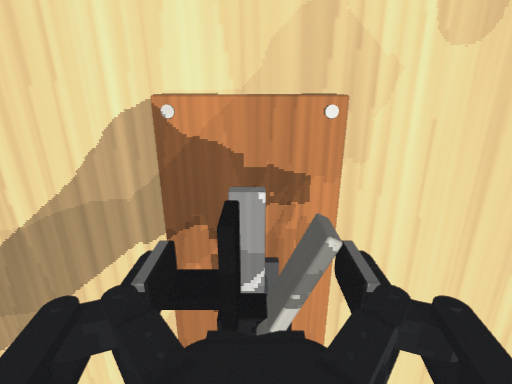

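The left finger sits behind the stop (about (190,288) px), and the lever on the right is still open and untouched. The pointer is hidden by the gripper, so I'll measure the leg's rear end (row about 188) and look at an enlarged scene view.

```bash
python3 - <<'E'
from h import *
f=dict(np.load("wrist4.npz")); g=cv2.cvtColor(f["image"],cv2.COLOR_RGB2GRAY).astype(int)
print(g[180:196,240:260:6].T); print([(r,ray(f,[248,r],.099)[0,1].round(4)) for r in (184,186,188,190,192)])
f=dict(np.load("w3.npz")); g=cv2.cvtColor(f["image"],cv2.COLOR_RGB2GRAY).astype(int)
print(g[60:74,254:262:3].T); print([(r,ray(f,[257,r],.099)[0,1].round(4)) for r in (64,65,66,67,68)])
out=[]
for n,X in(("top4",[.525,.05,.107]),("scene4",[.525,.05,.107])):
    f=dict(np.load(n+".npz")); u,v=proj(f,X)[0]; print(n,u,v,proj(f,[[.525,.0567,.1115],[.525,.0867,.1115]])); u,v=int(u),int(v)
    out.append(cv2.resize(f["image"][v-30:v+30,u-40:u+40],None,fx=5,fy=5,interpolation=cv2.INTER_CUBIC)); print(u-40,v-30)
cv2.imwrite("pics/c4.png",np.hstack(out)[:,:,::-1])
E
```

```text
[[ 85  88  87  87  89  92  85 103 108 108 107 108 135 140 143 142]
 [ 88  86  87  85  86  86  81 103 105 106 106 108 139 145 147 147]
 [ 84  83  82  84  83  80  78 101 106 109 114 110 139 141 144 144]
 [ 80  81  81  81  80  81  87 109 109 108 107 109 184 167 171 171]]
[(184, np.float64(0.1906)), (186, np.float64(0.1896)), (188, np.float64(0.1885)), (190, np.float64(0.1874)), (192, np.float64(0.1863))]
[[109 110 109 111 110 149 214 218 218 217 217 218 217 217]
 [111 110 111 110 111 148 215 217 216 217 217 217 217 217]
 [109 108 109 109 108 148 215 217 217 217 217 217 217 217]]
[(64, np.float64(0.2167)), (65, np.float64(0.2158)), (66, np.float64(0.2149)), (67, np.float64(0.214)), (68, np.float64(0.2131))]
top4 224.32177483308405 170.44015407140597 [[221.75665117 170.03958847]
 [210.84088176 169.86504335]]
184 140
scene4 301.89004517873406 183.6797284098058 [[303.57779523 181.84697006]
 [310.51203417 177.57383835]]
261 153
```

View pics/c4.png

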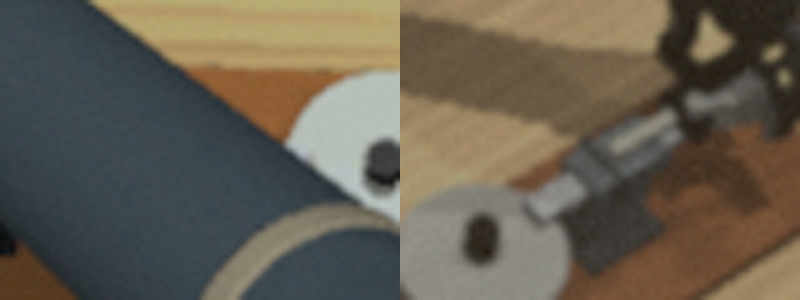

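```bash
python3 - <<'E'
from h import *
from plant import robot
s=robot.sense(); p=s["tcp_pos"]
robot.move_straight([.5303,.15334-.0079,.105],vel=.03)
robot.sleep(.3)
s=robot.sense(); print(s["tcp_pos"],s["wrist_force"],s["t"])
f=robot.grab_frame("wrist"); np.savez("wrist5.npz",**f); g=cv2.cvtColor(f["image"],cv2.COLOR_RGB2GRAY).astype(int)
print(g[184:206,240:260:6].T); print([(r,ray(f,[248,r],.099)[0,1].round(4)) for r in range(188,204,2)])
f=robot.grab_frame("scene"); np.savez("scene5.npz",**f)
u,v=proj(f,[.525,.05,.107])[0]; print(u,v); u,v=int(u),int(v)
cv2.imwrite("pics/c5.png",cv2.resize(f["image"][v-20:v+20,u-25:u+25],None,fx=14,fy=14,interpolation=cv2.INTER_CUBIC)[:,:,::-1])
E
```

```text
[0.5302532  0.14549065 0.10494277] [ 0.34579718  3.22504337 -2.2234147 ] 17.6167
[[ 94  96  87 104 109 109 109 108 137 142 145 144 143 144 144 144 144 144
  144 144 145 145]
 [ 87  89  84 105 106 109 108 110 141 147 148 144 149 150 150 151 150 150
  149 149 150 150]
 [ 83  83  79 103 107 111 113 111 139 145 145 146 146 146 146 146 145 146
  145 145 145 146]
 [ 87  88  94 111 110 107 109 110 186 219 229 229 180 173 173 149 147 147
  146 145 147 145]]
[(188, np.float64(0.1806)), (190, np.float64(0.1795)), (192, np.float64(0.1784)), (194, np.float64(0.1773)), (196, np.float64(0.1762)), (198, np.float64(0.175)), (200, np.float64(0.1739)), (202, np.float64(0.1728))]
301.89004517873406 183.6797284098058
```

View pics/c5.png

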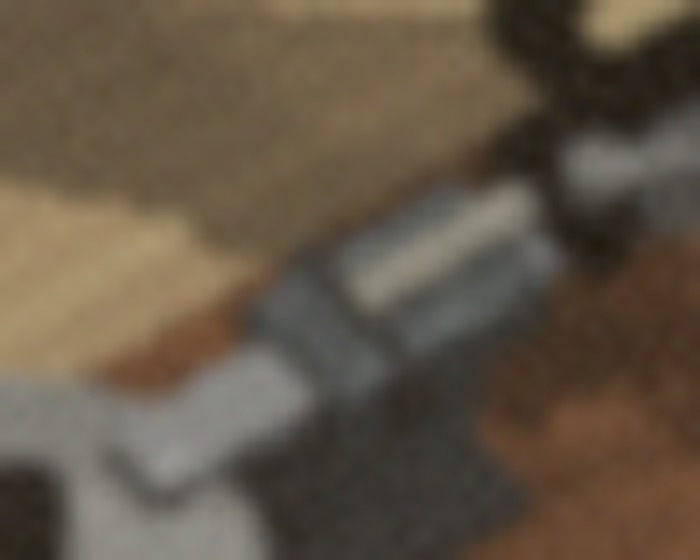

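The pointer tip, at about (365,295) in the crop, is right at the dark bar. Rear-end travel is 36.8 mm against the 37.4 mm needed. Now I'll close the lever in two stages and check for drift.

```bash
cat >> h.py <<'E'
def rear(f):
    g=cv2.cvtColor(f["image"],cv2.COLOR_RGB2GRAY).astype(int)[184:204,240:254].mean(1)
    return [(184+i,int(v)) for i,v in enumerate(g)][2:14]
E
python3 - <<'E'
from h import *
from plant import robot
def rep(tag):
    s=robot.sense(); print(tag,s["tcp_pos"].round(4),s["wrist_force"].round(1),s["opening"],s["gripper_force"],s["t"]); 
    f=robot.grab_frame("wrist"); np.savez(tag+".npz",**f); print(rear(f), ray(f,[248,192],.099)[0,1])
    return f
y=.15334-.0079-.0005
robot.move_straight([.5303,y,.105],vel=.02)
robot.grip(.65,40); rep("g1")
robot.move_straight([.5285,y,.105],vel=.02)
robot.grip(0,40); robot.sleep(.3)
f=rep("g2"); cv2.imwrite("pics/g2.png",f["image"][:,:,::-1])
f=robot.grab_frame("scene"); np.savez("scene6.npz",**f)
u,v=301,183
cv2.imwrite("pics/c6.png",cv2.resize(f["image"][v-20:v+20,u-25:u+25],None,fx=14,fy=14,interpolation=cv2.INTER_CUBIC)[:,:,::-1])
E
```

```text
g1 [0.5339 0.1456 0.1069] [4.4 3.8 3.2] 0.6506309042203031 4.615401830524206 18.375
[(186, 106), (187, 108), (188, 109), (189, 110), (190, 114), (191, 143), (192, 147), (193, 147), (194, 148), (195, 147), (196, 147), (197, 147)] 0.17781674829613298
g2 [0.5275 0.1472 0.1079] [-7.9  4.3 21.6] 0.31509130016851605 38.37219536304474 19.3333
[(186, 103), (187, 105), (188, 105), (189, 106), (190, 127), (191, 139), (192, 142), (193, 142), (194, 142), (195, 142), (196, 141), (197, 142)] 0.17904157535725992
```

View pics/g2.png

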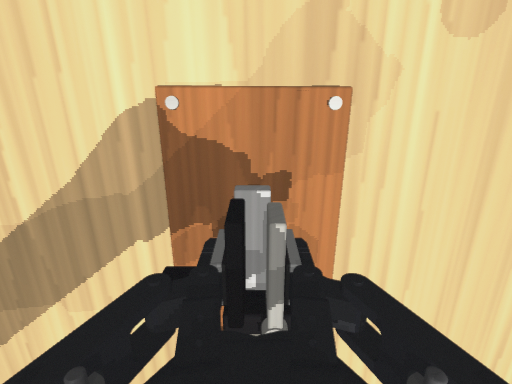

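View pics/c6.png

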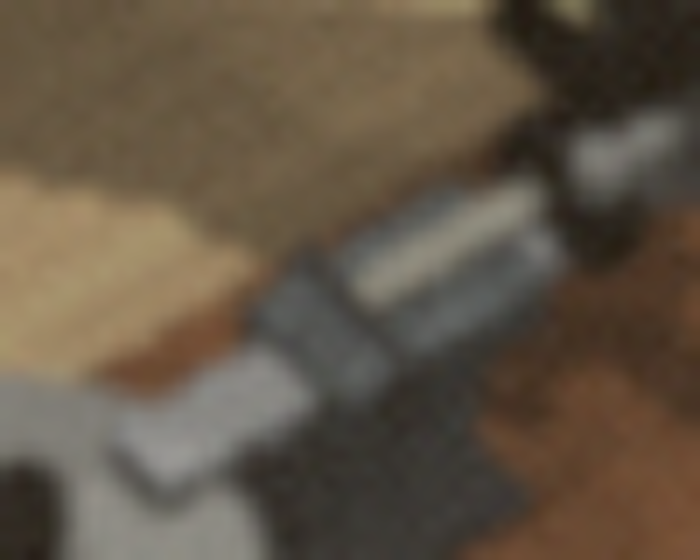

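The lever is closed parallel to the tab and both are pinched, with the opening matching 28 mm. The pointer is still by the bar, but the leg has drifted about 1.7 mm outward, so I'll correct that within the pinch and relieve the vertical load.

```bash
python3 - <<'E'
from h import *
from plant import robot
def rep(tag):
    s=robot.sense(); print(tag,s["tcp_pos"].round(4),s["wrist_force"].round(1),s["opening"],s["gripper_force"],s["t"]); 
    f=robot.grab_frame("wrist"); np.savez(tag+".npz",**f); print(rear(f), ray(f,[248,190],.099)[0,1], ray(f,[248,192],.099)[0,1])
rep("a")
s=robot.sense()["tcp_pos"]
robot.move_straight([.5284,s[1]-.0019,.1075],vel=.02); robot.sleep(.5)
rep("b"); robot.sleep(.5); rep("c")
E
```

```text
a [0.5275 0.1472 0.1079] [-9.3  4.1 20.3] 0.31569475989197454 38.37234020233154 19.4333
[(186, 103), (187, 105), (188, 105), (189, 105), (190, 127), (191, 139), (192, 142), (193, 141), (194, 141), (195, 142), (196, 142), (197, 141)] 0.18017151314476307 0.17904147189110178
b [0.5273 0.1459 0.108 ] [-5.3  3.9  6.4] 0.3132492891870778 43.60357224941254 20.2583
[(186, 104), (187, 105), (188, 105), (189, 105), (190, 133), (191, 140), (192, 142), (193, 142), (194, 142), (195, 142), (196, 142), (197, 142)] 0.17882931339645486 0.1776977689112601
c [0.5274 0.1459 0.108 ] [-4.5  3.4  6.3] 0.31628981206355544 43.60265135765076 20.8083
[(186, 104), (187, 105), (188, 105), (189, 105), (190, 133), (191, 140), (192, 142), (193, 142), (194, 142), (195, 142), (196, 142), (197, 142)] 0.17882950342104495 0.17769796043299782
```

```bash
python3 - <<'E'
from plant import robot
print(robot.close_job())
E
```

```text
the job is handed in; nothing more can be done
None
```

I handed the job in at about 21 s; no verdict was returned. By my measurements the lid is seated and level, the leg is about 1 mm from the mark, and the lever is closed and still pinched against the tab at about 43 N.

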